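# Seat a slide carrier on the locating stage

## Task

Pick up the slide carrier by its rib and lay it flat on the grey locating stage, then gently push its long edge against both dowels and, once it is firmly on both, slide it along them until its short edge is firmly home on the end stop with the little seat pin pushed right in. Leave it lying there, touching both dowels and the stop, and do not disturb the other things on the bench.

Things in the scene. Friction and masses are not known exactly. Their poses are not given: they have to be found in the camera images.
- carrier: flat aluminium plate 140 (x) x 100 (y) x 16 mm thick with four flush glass slides and an upright black grip rib at its middle, 16 (x) x 60 (y) mm, from 16 to 50 mm high. Origin: centre of the underside; z up. About 0.6 kg, slides on the stage with 1 to 4 N of friction. Starts flat on the bench beside the stage; may be laid on it either way round (half turn).
- stage: locating stage: fixed grey slab 260 (x) x 180 (y) x 25 mm high, origin at the centre of its underside, x towards the end stop, y towards the dowels, z up. Its flat top carries two dowels along the +y side and the end stop at the +x end; turned by up to 25 degrees from the robot's axes.
- dowels: two fixed upright steel dowels, 12 mm diameter, 16 mm high, at x = -42 and +42 mm. Origin midway between them on the stage top, axes as the stage (at x 19, y 62, z 25 mm in its frame). The carrier's long edge touches them at y = -6 mm, so its centre is then at y = -56 mm. Push with about 5 to 12 N; over 25 N does damage.
- stop: fixed steel block 15 x 36 x 22 mm high. Origin on the stage top, mid of its -x face (stage frame: x 115, y 6, z 25 mm), axes as the stage. From it a rigid stop screw, 12 mm diameter, axis 9 mm above the stage top, sticks out to -x by 6 to 26 mm, set differently every time and not measured: feel for it. Its flat end is the stop face. Push with about 5 to 12 N; over 25 N does damage.
- seat_pin (a joint): brass seat pin, 6 mm diameter, in the end of the stop screw: at 0 it stands 3.5 mm out of the stop face, at 0.0035 (m) it is flush; a soft spring (0.4 to 0.75 N) pushes it out. Fully in when the carrier touches the stop face. It reads the pin's travel within the screw, not the screw's setting.
- reagent: bystander: closed glass reagent bottle, 64 mm diameter, 130 mm high, origin at the centre of its underside
- slide_box: bystander: white plastic slide box 60 x 170 x 32 mm, origin at the centre of its underside
- beaker: bystander: open glass beaker, 68 mm diameter, 90 mm high, origin at the centre of its underside

How it is judged:
By the outcome, as a careful person would: the job done as asked, in the order asked, and still so for the second after the job is handed in, with the robot touching nothing.
It also fails if it takes over 72 s, if anything falls off the work surface, if the arm or the gripper's body presses on something with over 40 N, if the wrist force passes 120 N, or if a joint passes its speed limit or range.

## Robot

A 6-joint arm with a two-finger parallel gripper is mounted at the origin on the work surface. World frame = base frame: x ahead of the robot, y to its left, z up, the work surface at z = 0. Lengths are in m, angles in degrees, forces in N, time in s.
With the tool pointing down it reaches from about 0.4 to 0.825 m from the base axis. Payload 7 kg.
Tool frame: the origin (TCP) lies midway between the tips of the shut fingers; the grasp point (between the pads) lies 19 mm behind it (ctrl.hold_point_z is the distance from the TCP to the grasp point, in m); z points along the fingers, y is the line along which they close (so a half turn about z gives the same grasp; the last joint's range is limited). The gripper opens to 88 mm and grips with 3 to 60 N. Pads are 19 mm wide; open, the fingers measure 130 mm over their backs; the gripper's body (78 mm by 193 mm) begins 47 mm behind the grasp point.
Start: joints at [-58.78, 20.546, 0.682, 0, -70.136, -16.507], TCP at [0.171, -0.653, 0.195] pointing down, gripper open.
Joint ranges: [-176.03, 176.03], [-82.01, 121.73], [-58.28, 71.71], [-173.87, 95.51], [-174.79, -0.11], [-173.66, 173.66]. Speed limits (degrees/s): [136.94, 136.94, 172.46, 180, 180, 180].

## Interface

Orientations are given as [roll, pitch, yaw] about the fixed x, y, z axes, in that order (R = Rz(yaw) Ry(pitch) Rx(roll)).
In Python, from plant import ctrl gives the robot as it stands.
- The arm moves only by the tool apply_moves, never from a script. Its argument "deltas" is a list of rows, each an object with "fingers": the finger opening in mm, from 0 to 87.6; "delta_pos": the shift along the tool's x, y, z in mm, a list of three; "angular": the turn, a rotation vector about the tool's x, y, z in degrees, a list of three. A call has 1 to 10 rows; each row is the pose to reach, as a shift and turn from the pose commanded when the call began, along the tool's axes at that moment; what a row does not reach only later rows make up. A row lasts 1/10 s, in which the tool goes at most 50 mm and 8.59 degrees, less where a joint would pass 70% of its speed; a pose out of reach is approached as far as the arm can. A call with a gripper value outside its range is refused whole. The fingers move at their own pace and stop on an object; the grip force is fixed at half the most. Time passes only in rows, so rows that repeat a pose let the fingers close. It gives the time, the measured TCP pose, the force, the opening and the grip force at its end, in the units of the state.
- ctrl.get_obs(): the state, without advancing time (a new reading comes with each control period).
- ctrl.snapshot(name): name is "side" or "top"; returns the picture (480x640x3 uint8, red, green, blue); there is no depth.
- ctrl.camera_params(name): a dict with "fx", "fy", "cx", "cy" (pixels), "cam_to_world" (4x4, takes a point from camera to world coordinates). Camera axes: x right, y up, looking along -z (the intrinsics and any distortion apply to the point x, -y, -z); pixel columns grow to the right and rows downward; lengths in m; the calibration is good to about 2 mm. A picture is of the moment at which its call begins. camera_params takes no time and is no camera call.
- ctrl.close_job(): hands the job in; it is judged then, once.
The state is a dict: "clock": time; "joint_pos": joint angles; "qvel": joint speeds; "tau": joint torques, N m; "tool_pos": TCP position; "orientation": TCP orientation; "force": force on the tool from outside, world axes, zero at the start; "moment": the same for the moment, N m; "opening": finger opening in m; "gripper_force": force on a finger pad.
Only numpy, scipy, OpenCV 4.12 (cv2) and the standard library are available. Lean on these libraries where they do the work, as an engineer would, in place of code of your own. Each camera call takes 0.05 s, during which the arm holds its last target. There are 200 camera calls.

## Working session

There is one attempt and no reset: what is moved stays moved. The work goes in short steps, Python scripts to look and compute and a tool call to move; the robot and the scene stay as the last step left them, time stands still between calls to the robot, and variables do not carry over. Pictures are saved under pics/ and viewed, at most 10 in all, crops included, and the job is handed in when it is done.

Besides the shell and the picture viewer there is one more tool, called after "Request:" in YAML: its name, and indented under it one key for each argument. apply_moves: Moves the arm, as the interface text tells. Its arguments: {"type":"object","properties":{"deltas":{"type":"array"}},"required":["deltas"]}

```bash
mkdir -p pics; ls
python3 - <<'E'
from plant import ctrl
import cv2
for n in("top","side"):
    im=ctrl.snapshot(n); cv2.imwrite(f"pics/{n}0.png",im[:,:,::-1]); print(n,ctrl.camera_params(n))
print(ctrl.get_obs())
E
```

```text
pics
top {'fx': 582.4050536350632, 'fy': 582.4050536350632, 'cx': 322.85574470449944, 'cy': 239.00330008397108, 'cam_to_world': array([[ 0.0034449 ,  0.98119333, -0.19299685,  0.37386875],
       [-0.99969941,  0.00806395,  0.02315284,  0.01606795],
       [ 0.02427373,  0.19285907,  0.98092618,  1.52218192],
       [ 0.        ,  0.        ,  0.        ,  1.        ]])}
side {'fx': 433.77982546819686, 'fy': 433.77982546819686, 'cx': 319.70563483344284, 'cy': 242.67227085401169, 'cam_to_world': array([[-0.90127373,  0.25960155, -0.34686122,  0.30829496],
       [-0.43319602, -0.55262385,  0.71200288,  0.72969115],
       [-0.00684673,  0.79196838,  0.61052371,  0.64936362],
       [ 0.        ,  0.        ,  0.        ,  1.        ]])}
{'clock': 0.1, 'joint_pos': array([-5.87827272e+01,  2.05880527e+01,  6.40331970e-01, -1.72792851e-02,
       -7.01354097e+01, -1.65068102e+01]), 'qvel': array([0.09161416, 0.04644997, 0.11915515, 0.11406145, 0.0083931 ,
       0.03124946]), 'tau': array([ 8.60706477e-04, -5.84168351e+01,  2.93750721e+01,  7.01558501e+00,
        1.01112068e-02, -5.06882736e-05]), 'tool_pos': array([ 0.17125685, -0.6524289 ,  0.19401964]), 'orientation': array([ 1.79915680e+02, -8.04686199e-03, -1.65295415e+02]), 'force': array([ 0.45778434,  0.07009982, -0.09590158]), 'moment': array([ 0.03892002, -0.04464256, -0.00255608]), 'gripper_force': 0.0, 'opening': 0.08772934960415874}
```

View pics/top0.png

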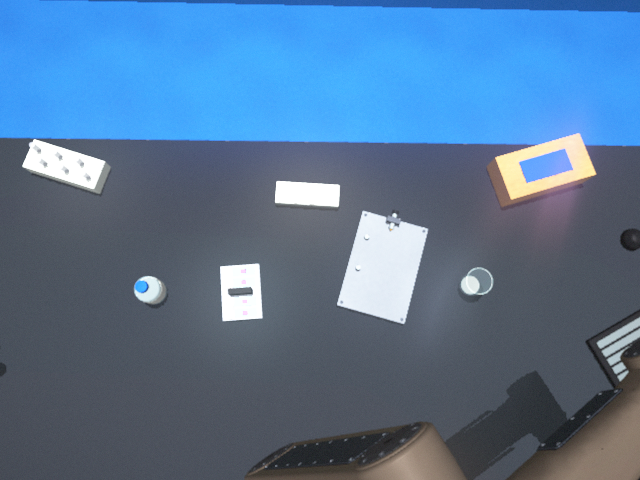

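View pics/side0.png

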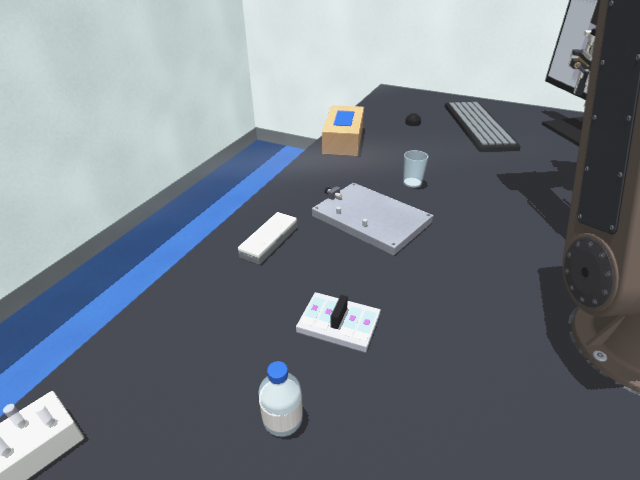

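The top view shows the carrier at about (241,292) with its black rib at (240,292). The stage is at about (383,267), with dowels at (367,237) and (359,268) and the stop at (394,218). The slide box is at (308,194), the bottle at (150,290) and the beaker at (477,283). The side view agrees.

```bash
cat > h.py <<'E'
import numpy as np, cv2
from plant import ctrl
def cast(name,px,z):
    p=ctrl.camera_params(name);T=p["cam_to_world"];px=np.atleast_2d(px).astype(float)
    d=np.c_[(px[:,0]-p["cx"])/p["fx"],-(px[:,1]-p["cy"])/p["fy"],-np.ones(len(px))]@T[:3,:3].T
    o=T[:3,3];return o+d*((z-o[2])/d[:,2])[:,None]
def blob(mask,box):
    x0,y0,x1,y1=box;m=np.zeros_like(mask);m[y0:y1,x0:x1]=mask[y0:y1,x0:x1]
    m=cv2.morphologyEx(m,cv2.MORPH_CLOSE,np.ones((7,7)))
    return max(cv2.findContours(m,cv2.RETR_EXTERNAL,cv2.CHAIN_APPROX_NONE)[0],key=cv2.contourArea)
def rect(name,c,z):
    w=cast(name,c.reshape(-1,2)+0.0,z)[:,:2]*1000
    return cv2.minAreaRect(w.astype(np.float32))
E
python3 - <<'E'
from h import *
im=cv2.imread("pics/top0.png");g=cv2.cvtColor(im,6)
s=rect("top",blob((g>110).astype(np.uint8)*255,(330,205,435,330)),.025);print("stage",s)
c=rect("top",blob((g>120).astype(np.uint8)*255,(210,255,270,330)),.016);print("carrier",c)
r=rect("top",blob((g<55).astype(np.uint8)*255,(226,284,255,300)),.05);print("rib",r)
print(cast("top",[[241,292]],.05),cast("top",[[367,237],[359,268]],.041),cast("top",[[394,218]],.045))
a=cv2.resize(im[200:330,335:435],None,fx=4,fy=4,interpolation=2);b=cv2.resize(im[200:330,205:275],None,fx=4,fy=4,interpolation=2)
cv2.imwrite("pics/crop1.png",np.hstack([a,b]))
E
```

```text
stage ((605.6292114257812, -177.62152099609375), (182.28929138183594, 277.0668029785156), 74.5381851196289)
carrier ((530.1950073242188, 192.10386657714844), (144.52029418945312, 104.56181335449219), 4.717209339141846)Traceback (most recent call last):
  File "<stdin>", line 5, in <module>
  File "h.py", line 10, in blob
    return max(cv2.findContours(m,cv2.RETR_EXTERNAL,cv2.CHAIN_APPROX_NONE)[0],key=cv2.contourArea)
ValueError: max() iterable argument is empty
```

Run:
```python
from h import *
im=cv2.imread("pics/top0.png");g=cv2.cvtColor(im,6)
print(g[286:298,224:258:3])
c=blob((g>110).astype(np.uint8)*255,(330,205,435,330))
# remove stop: erode/open
m=np.zeros_like(g);cv2.drawContours(m,[c],-1,255,-1);m=cv2.morphologyEx(m,cv2.MORPH_OPEN,np.ones((31,31)))
m0=np.zeros_like(g);cv2.drawContours(m0,[c],-1,255,-1)
q=cv2.approxPolyDP(c,8,True).reshape(-1,2);print(q, cast("top",q,.025)[:,:2]*1000)
a=cv2.resize(im[200:330,335:435],None,fx=4,fy=4,interpolation=2);b=cv2.resize(im[200:330,205:275],None,fx=4,fy=4,interpolation=2)
cv2.imwrite("pics/crop1.png",np.hstack([a,b]))
```

```text
[[255 255 255 254 254 254 254 250 250 254 255 255]
 [255 255 255 247 246 237 248 191 178 244 255 255]
 [255 251 176 172 148 121 113 117 119 144 255 255]
 [255 245 111 117 112 114 115 116 115  91 255 255]
 [255 239 115 113 115 117 117 114 115  93 255 255]
 [255 245 113 113 114 113 110 116 118  93 255 255]
 [255 249 115 115 119 118 114 107 105  88 255 255]
 [255 249 110 105 102 100  98  90  82  86 255 255]
 [255 254  94  89  80  91 109 133 159 161 255 255]
 [255 255 154 131 157 164 178 186 212 202 255 255]
 [255 255 233 181 200 247 252 250 249 248 255 255]
 [255 255 255 253 248 254 255 254 254 254 254 255]]
[[362 210]
 [337 305]
 [404 323]
 [428 228]] [[ 747.65224174 -122.80132813]
 [ 496.21107984  -56.15547496]
 [ 451.25558133 -227.56555066]
 [ 700.352998   -297.06567791]]
```

View pics/crop1.png

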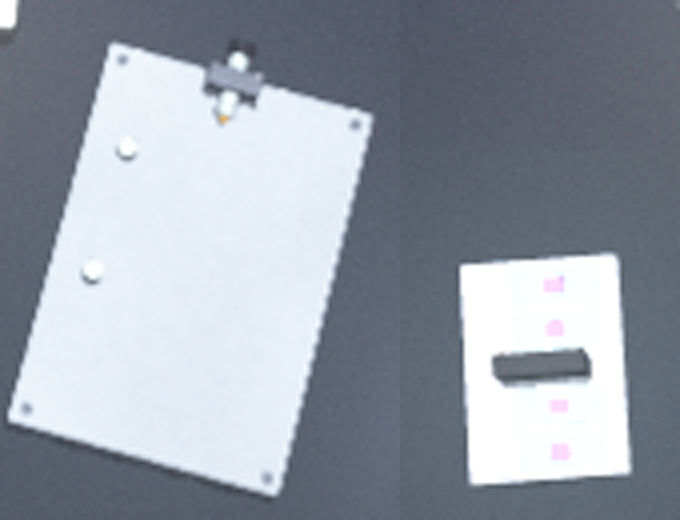

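The crop confirms the layout: dowel tops at px (366.8,237) and (358,267.8), seat-pin tip near (390.8,229.5), and the rib centred on the carrier.

```bash
cat >> h.py <<'E'
from scipy.spatial.transform import Rotation as R
def go(p,yaw):
    "delta in tool axes (mm, deg) from measured pose to TCP p (mm), pointing down with yaw"
    o=ctrl.get_obs();r=R.from_euler("xyz",o["orientation"],degrees=True);t=R.from_euler("xyz",[180,0,yaw],degrees=True)
    print("dpos",r.inv().apply(np.array(p)-o["tool_pos"]*1000).round(2),"ang",(r.inv()*t).as_rotvec(degrees=True).round(2),"t",round(o["clock"],2))
E
python3 - <<'E'
from h import *
im=cv2.imread("pics/top0.png");g=cv2.cvtColor(im,6)
c=blob((g>170).astype(np.uint8)*255,(210,255,270,330));print("carrier",rect("top",c,.016))
q=cv2.approxPolyDP(c,6,True).reshape(-1,2);w=cast("top",q,.016)[:,:2]*1000;print(w,w.mean(0))
print("rib",rect("top",blob((g<128).astype(np.uint8)*255,(222,284,258,302)),.05))
print(cast("top",[[366.75,237],[358,267.75]],.041)*1000,cast("top",[[390.75,229.5]],.034)*1000)
s=np.array([598.9,-175.9]);a=np.radians(-15.4);M=np.array([[np.cos(a),-np.sin(a)],[np.sin(a),np.cos(a)]])
for p in([-23,62],[61,62],[115,6]):print(p,s+M@p)
E
```

```text
carrier ((530.168701171875, 192.1905517578125), (143.3678741455078, 103.22726440429688), 4.721982955932617)
[[605.01630782 152.09649465]
 [596.43791907 247.90773018]
 [457.13395414 237.60759348]
 [465.24896824 135.79094408]] [530.95928732 193.3506906 ]
rib ((527.6322021484375, 190.96571350097656), (16.28688621520996, 57.815547943115234), 5.587536334991455)
[[ 671.53543367 -132.99842037   41.        ]
 [ 590.69524337 -109.55198611   41.        ]] [[ 693.51457816 -196.96202573   34.        ]]
[-23, 62] [ 593.19028499 -110.01829424]
[61, 62] [ 674.17429894 -132.3250081 ]
[115, 6] [ 711.36430819 -200.65438109]
```

```bash
python3 -c "
from h import *
go([540,-230,195],-120);go([529,191.5,150],-85)"
```

```text
dpos [-463.89  314.99   -0.58] ang [ 8.00e-02  3.00e-02 -4.53e+01] t 0.1
dpos [-560.25  725.41   45.01] ang [ 8.00e-02  5.00e-02 -8.03e+01] t 0.1
```

Request:
apply_moves:
  deltas:
    - {"fingers": 60,"delta_pos": [-464,315,0],"angular": [0,0,-45]}
    - {"fingers": 60,"delta_pos": [-464,315,0],"angular": [0,0,-45]}
    - {"fingers": 60,"delta_pos": [-464,315,0],"angular": [0,0,-45]}
    - {"fingers": 60,"delta_pos": [-464,315,0],"angular": [0,0,-45]}
    - {"fingers": 60,"delta_pos": [-464,315,0],"angular": [0,0,-45]}
    - {"fingers": 60,"delta_pos": [-464,315,0],"angular": [0,0,-45]}
    - {"fingers": 60,"delta_pos": [-464,315,0],"angular": [0,0,-45]}
    - {"fingers": 60,"delta_pos": [-464,315,0],"angular": [0,0,-45]}
    - {"fingers": 60,"delta_pos": [-464,315,0],"angular": [0,0,-45]}
    - {"fingers": 60,"delta_pos": [-464,315,0],"angular": [0,0,-45]}

```text
clock: 1.1
tool_pos: [0.501, -0.2742, 0.1948]
orientation: [180.0, 0.0, -120.3]
force: [1.4, -0.5, 0.8]
opening: 0.0601
gripper_force: 0.0
```

```bash
python3 -c "
from h import *
print(ctrl.get_obs())
go([529,191.5,150],-85)"
```

```text
{'clock': 1.1, 'joint_pos': array([-9.07617978e+00,  1.08304994e+01, -1.27024749e+01, -4.97584510e-03,
       -6.64731786e+01, -2.11976962e+01]), 'qvel': array([ 46.40052923,   8.71902452,  10.83287426,   0.12041644,
        -2.02445521, -46.26596488]), 'tau': array([ -4.37870443, -46.70033455,  27.01500535,   6.53793365,
        -0.07804573,   1.28008593]), 'tool_pos': array([ 0.50104778, -0.27424006,  0.19482294]), 'orientation': array([ 1.79992614e+02,  2.02853228e-03, -1.20275863e+02]), 'force': array([ 1.43262383, -0.50745629,  0.84425829]), 'moment': array([-0.12980119, -0.08208506, -0.03286942]), 'gripper_force': 0.0, 'opening': 0.060144032118562146}
dpos [-416.31  210.66   44.86] ang [ 1.000e-02  0.000e+00 -3.528e+01] t 1.1
```

Request:
apply_moves:
  deltas:
    - {"fingers": 60,"delta_pos": [-416,211,45],"angular": [0,0,-35]}
    - {"fingers": 60,"delta_pos": [-416,211,45],"angular": [0,0,-35]}
    - {"fingers": 60,"delta_pos": [-416,211,45],"angular": [0,0,-35]}
    - {"fingers": 60,"delta_pos": [-416,211,45],"angular": [0,0,-35]}
    - {"fingers": 60,"delta_pos": [-416,211,45],"angular": [0,0,-35]}
    - {"fingers": 60,"delta_pos": [-416,211,45],"angular": [0,0,-35]}
    - {"fingers": 60,"delta_pos": [-416,211,45],"angular": [0,0,-35]}
    - {"fingers": 60,"delta_pos": [-416,211,45],"angular": [0,0,-35]}
    - {"fingers": 60,"delta_pos": [-416,211,45],"angular": [0,0,-35]}
    - {"fingers": 60,"delta_pos": [-416,211,45],"angular": [0,0,-35]}

```text
clock: 2.1
tool_pos: [0.5275, 0.1932, 0.149]
orientation: [180.0, -0.0, -85.1]
force: [0.5, -1.0, 0.2]
opening: 0.0599
gripper_force: 0.0
```

Run:
```python
from h import *
for n in("top","side"): cv2.imwrite(f"pics/{n}1.png",ctrl.snapshot(n)[:,:,::-1])
im=cv2.imread("pics/side1.png");cv2.imwrite("pics/crop2.png",cv2.resize(im[150:390,220:460],None,fx=2.4,fy=2.4,interpolation=2))
go([529,191.5,60],-85); print(ctrl.get_obs()["force"])
```

```text
dpos [ 0.37 -1.62 88.88] ang [ 0.07 -0.04 -0.11] t 2.2
[-0.31655133 -0.81620587  0.03686562]
```

View pics/crop2.png

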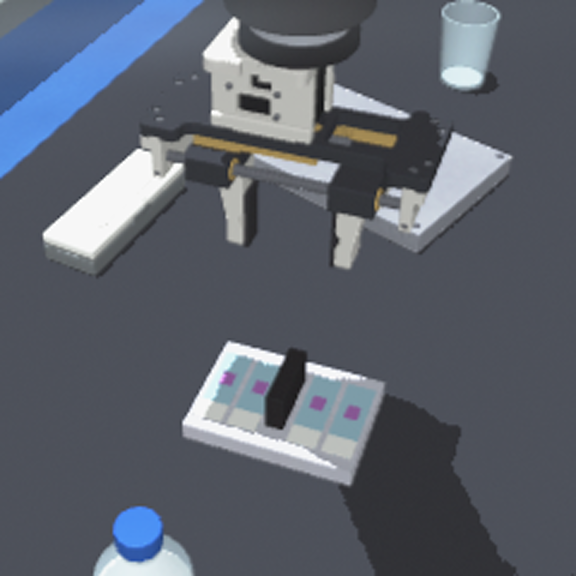

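Side crop: the fingers sit above the rib, straddling it (rib at crop (288,385), fingers at (238,240) and (348,260)). Descending.

Request:
apply_moves:
  deltas:
    - {"fingers": 60,"delta_pos": [0,-1.5,40],"angular": [0,0,0]}
    - {"fingers": 60,"delta_pos": [0,-1.5,80],"angular": [0,0,0]}
    - {"fingers": 60,"delta_pos": [0,-1.5,110],"angular": [0,0,0]}
    - {"fingers": 60,"delta_pos": [0,-1.5,120],"angular": [0,0,0]}
    - {"fingers": 60,"delta_pos": [0,-1.5,128.5],"angular": [0,0,0]}
    - {"fingers": 60,"delta_pos": [0,-1.5,128.5],"angular": [0,0,0]}
    - {"fingers": 30,"delta_pos": [0,-1.5,128.5],"angular": [0,0,0]}
    - {"fingers": 20,"delta_pos": [0,-1.5,128.5],"angular": [0,0,0]}
    - {"fingers": 18,"delta_pos": [0,-1.5,128.5],"angular": [0,0,0]}
    - {"fingers": 16,"delta_pos": [0,-1.5,128.5],"angular": [0,0,0]}

```text
clock: 3.2
tool_pos: [0.5296, 0.1899, 0.0221]
orientation: [-179.9, 0.0, -85.3]
force: [0.0, 0.3, 0.9]
opening: 0.0338
gripper_force: 0.0
```

```bash
python3 -c "
from h import *
o=ctrl.get_obs();print(o['tool_pos'],o['orientation'],o['force'],o['moment'],o['opening'],o['gripper_force'])"
```

```text
[0.52963247 0.1898967  0.02209319] [-1.79937630e+02  4.01504126e-02 -8.52812962e+01] [0.02532703 0.26280687 0.9258705 ] [0.01833543 0.10701077 0.01668823] 0.033789560176347044 0.0
```

Request:
apply_moves:
  deltas:
    - {"fingers": 10,"delta_pos": [0,0,0],"angular": [0,0,0]}
    - {"fingers": 5,"delta_pos": [0,0,0],"angular": [0,0,0]}
    - {"fingers": 0,"delta_pos": [0,0,0],"angular": [0,0,0]}
    - {"fingers": 0,"delta_pos": [0,0,0],"angular": [0,0,0]}
    - {"fingers": 0,"delta_pos": [0,0,0],"angular": [0,0,0]}
    - {"fingers": 0,"delta_pos": [0,0,0],"angular": [0,0,0]}

```text
clock: 3.8
tool_pos: [0.5293, 0.1896, 0.0213]
orientation: [180.0, -0.0, -85.3]
force: [-0.8, 0.2, -0.1]
opening: 0.0003
gripper_force: 0.0
```

Request:
apply_moves:
  deltas:
    - {"fingers": 0,"delta_pos": [0,0,-5],"angular": [0,0,0]}
    - {"fingers": 0,"delta_pos": [0,0,-25],"angular": [0,0,0]}
    - {"fingers": 0,"delta_pos": [0,0,-55],"angular": [0,0,0]}
    - {"fingers": 0,"delta_pos": [0,0,-75],"angular": [0,0,0]}
    - {"fingers": 0,"delta_pos": [0,0,-80],"angular": [0,0,0]}
    - {"fingers": 0,"delta_pos": [0,0,-80],"angular": [0,0,0]}

```text
clock: 4.4
tool_pos: [0.5297, 0.19, 0.1024]
orientation: [-179.9, 0.1, -85.3]
force: [-0.1, -0.3, 0.1]
opening: 0.0005
gripper_force: 0.0
```

Run:
```python
from h import *
for n in("top","side"): cv2.imwrite(f"pics/{n}2.png",ctrl.snapshot(n)[:,:,::-1])
im=cv2.imread("pics/side2.png");im2=cv2.imread("pics/top2.png")
cv2.imwrite("pics/crop3.png",np.hstack([cv2.resize(im[140:360,240:420],(360,440)),cv2.resize(im2[200:360,180:320],(385,440))]))
o=ctrl.get_obs();print(o['tool_pos'],o['orientation'],o['force'],o['moment'],o['opening'],o['gripper_force'])
a=np.radians(-15.6);s=np.array([598,-176]);M=np.array([[np.cos(a),-np.sin(a)],[np.sin(a),np.cos(a)]])
p=s+M@[0,-7];print(p);go([*p,102],-105.6)
```

```text
[0.52877764 0.18930883 0.10067996] [ 1.79945962e+02 -1.54443130e-02 -8.53034978e+01] [ 0.09125956 -0.27661071 -0.45101526] [ 0.0357299   0.09972369 -0.03405608] 0.00022070371272509727 0.0
[ 596.11756126 -182.74213797]
dpos [376.32 -36.65  -1.25] ang [ 5.00e-02 -2.00e-02  2.03e+01] t 4.5
```

View pics/crop3.png

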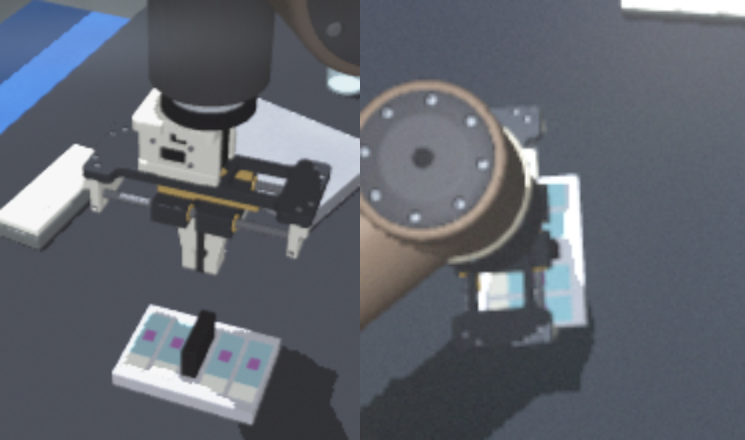

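The crop shows the fingers shut empty: they missed the rib. I'll check the camera geometry with both views.

Run:
```python
from h import *
def proj(n,P):
    p=ctrl.camera_params(n);T=np.linalg.inv(p["cam_to_world"]);c=T[:3,:3]@np.array(P)+T[:3,3]
    return p["cx"]+p["fx"]*c[0]/-c[2],p["cy"]-p["fy"]*c[1]/-c[2]
for n in("side","top"):
  print(n,"tcp now",proj(n,[.529,.1895,.1007]),"tcp low",proj(n,[.5293,.1896,.0213]), "start tcp", proj(n,[.171,-.653,.195]))
im=cv2.imread("pics/side2.png");g=cv2.cvtColor(im,6)
print("side rib cast", cast("side",[[240+198/2,140+345/2]],.033)*1000)
a=cv2.resize(im[200:350,280:420],(560,600),interpolation=2)
for P,c in (([.529,.1895,.1007],(0,0,255)),([.5293,.1896,.0213],(0,255,0)),([.529,.1915,.05],(255,0,0))):
  u,v=proj("side",P);cv2.circle(a,(int((u-280)*4),int((v-200)*4)),4,c,-1)
b=cv2.resize(cv2.imread("pics/side0.png")[280:360,290:390],(250,200))
cv2.imwrite("pics/crop4.png",a)
```

```text
side tcp now (np.float64(340.8728576617944), np.float64(285.5555173236465)) tcp low (np.float64(339.7753048365085), np.float64(315.37495808328674)) start tcp (np.float64(578.9993495242977), np.float64(110.9853232991833))
top tcp now (np.float64(237.82978741077395), np.float64(288.4291912124499)) tcp low (np.float64(241.4653390940902), np.float64(291.69580971590716)) start tcp (np.float64(612.6228503571585), np.float64(448.7848398741572))
side rib cast [[529.50964309 193.47297924  33.        ]]
```

View pics/crop4.png

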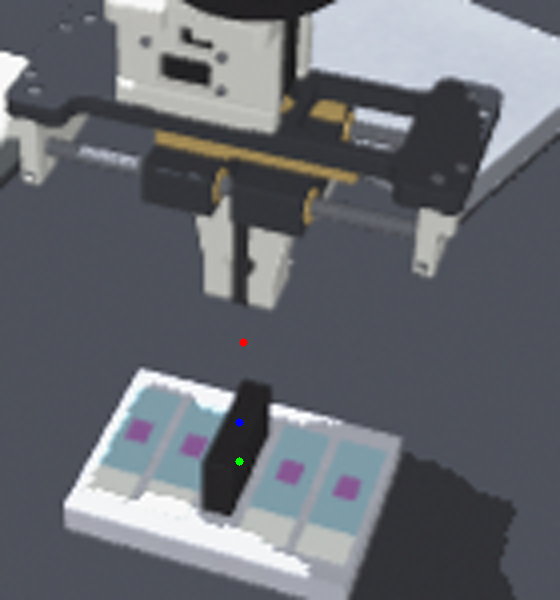

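The crop shows the shut fingertips at side px (341,275), while the reported TCP projects to (341,285.5). The body matches horizontally in the top view, so the tips are really about 28 mm higher than the reported TCP. I'll open, descend deeper in small steps while watching the force, and grip.

```bash
python3 -c "
from h import *
print(ctrl.hold_point_z); go([528.5,191.5,20],-85)"
```

```text
0.0188
dpos [-2.230e+00  2.000e-02  8.068e+01] ang [ 0.05 -0.02 -0.3 ] t 4.5
```

Request:
apply_moves:
  deltas:
    - {"fingers": 60,"delta_pos": [-1,0,0],"angular": [0,0,0]}
    - {"fingers": 60,"delta_pos": [-1,0,0],"angular": [0,0,0]}
    - {"fingers": 60,"delta_pos": [-1,0,0],"angular": [0,0,0]}
    - {"fingers": 60,"delta_pos": [-1,0,30],"angular": [0,0,0]}
    - {"fingers": 60,"delta_pos": [-1,0,60],"angular": [0,0,0]}
    - {"fingers": 60,"delta_pos": [-1,0,80],"angular": [0,0,0]}
    - {"fingers": 60,"delta_pos": [-1,0,90],"angular": [0,0,0]}
    - {"fingers": 60,"delta_pos": [-1,0,90],"angular": [0,0,0]}

```text
clock: 5.3
tool_pos: [0.5284, 0.19, 0.01]
orientation: [179.9, -0.1, -85.3]
force: [-0.7, -0.2, 1.3]
opening: 0.0574
gripper_force: 0.0
```

Run:
```python
from h import *
o=ctrl.get_obs();print(o['tool_pos'],o['orientation'],o['force'],o['opening'])
im=ctrl.snapshot("side")[:,:,::-1]; cv2.imwrite("pics/crop5.png",cv2.resize(im[200:350,280:420],(560,600),interpolation=2))
```

```text
[0.52843255 0.18999427 0.00998778] [ 1.79860767e+02 -9.29242588e-02 -8.52888058e+01] [-0.7079057  -0.15540389  1.27052211] 0.057386954012072305
```

View pics/crop5.png

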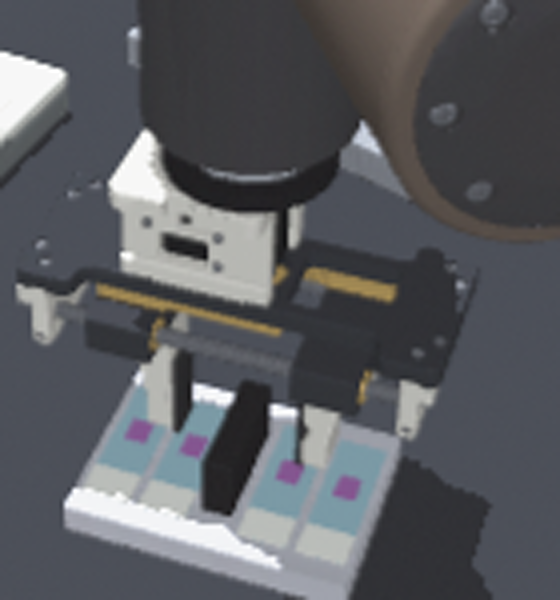

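The crop shows the fingers straddling the rib with the tips still well above the plate, at about crop (170,425) and (315,465). Going down another 14 mm.

Request:
apply_moves:
  deltas:
    - {"fingers": 60,"delta_pos": [-1,0,4],"angular": [0,0,0]}
    - {"fingers": 60,"delta_pos": [-1,0,8],"angular": [0,0,0]}
    - {"fingers": 60,"delta_pos": [-1,0,11],"angular": [0,0,0]}
    - {"fingers": 60,"delta_pos": [-1,0,11],"angular": [0,0,0]}

```text
clock: 5.75
tool_pos: [0.529, 0.1915, 0.0003]
orientation: [180.0, -0.0, -85.3]
force: [-0.1, 0.2, 0.3]
opening: 0.0603
gripper_force: 0.0
```

Request:
apply_moves:
  deltas:
    - {"fingers": 40,"delta_pos": [0,0,2],"angular": [0,0,0]}
    - {"fingers": 20,"delta_pos": [0,0,2],"angular": [0,0,0]}
    - {"fingers": 0,"delta_pos": [0,0,2],"angular": [0,0,0]}
    - {"fingers": 0,"delta_pos": [0,0,2],"angular": [0,0,0]}
    - {"fingers": 0,"delta_pos": [0,0,2],"angular": [0,0,0]}
    - {"fingers": 0,"delta_pos": [0,0,2],"angular": [0,0,0]}
    - {"fingers": 0,"delta_pos": [0,0,2],"angular": [0,0,0]}

```text
clock: 6.45
tool_pos: [0.5295, 0.1918, -0.0015]
orientation: [-180.0, 0.0, -85.3]
force: [1.2, -0.4, -0.8]
opening: 0.0156
gripper_force: 30.0
```

Gripped (opening 15.6 mm, 30 N). Lift and look at the weight.

Request:
apply_moves:
  deltas:
    - {"fingers": 0,"delta_pos": [0,0,-3],"angular": [0,0,0]}
    - {"fingers": 0,"delta_pos": [0,0,-15],"angular": [0,0,0]}
    - {"fingers": 0,"delta_pos": [0,0,-40],"angular": [0,0,0]}
    - {"fingers": 0,"delta_pos": [0,0,-65],"angular": [0,0,0]}
    - {"fingers": 0,"delta_pos": [0,0,-80],"angular": [0,0,0]}
    - {"fingers": 0,"delta_pos": [0,0,-80],"angular": [0,0,0]}

```text
clock: 7.05
tool_pos: [0.5301, 0.1923, 0.081]
orientation: [-179.8, 0.1, -85.3]
force: [0.2, 1.3, -8.0]
opening: 0.0158
gripper_force: 30.0
```

Run:
```python
from h import *
o=ctrl.get_obs();print(o['tool_pos'],o['orientation'],o['force'],o['moment'],o['opening'],o['gripper_force'])
a=np.radians(-15.6);s=np.array([598,-176]);M=np.array([[np.cos(a),-np.sin(a)],[np.sin(a),np.cos(a)]])
p=s+M@[0,-7];print(p);go([*p,80],-105.6)
```

```text
[0.53013332 0.19233252 0.08099018] [-1.79808503e+02  1.18905351e-01 -8.52737450e+01] [ 0.2419877   1.33288337 -7.95614939] [ 0.1437719  -0.10227718  0.01507044] 0.015835605837632057 29.998691976070404
[ 596.11756126 -182.74213797]
dpos [ 3.7924e+02 -3.4850e+01  3.2000e-01] ang [-0.17  0.15 20.33] t 7.05
```

Request:
apply_moves:
  deltas:
    - {"fingers": 0,"delta_pos": [20,-2,0],"angular": [0,0,1]}
    - {"fingers": 0,"delta_pos": [60,-6,0],"angular": [0,0,3]}
    - {"fingers": 0,"delta_pos": [105,-10,0],"angular": [0,0,5.5]}
    - {"fingers": 0,"delta_pos": [150,-14,0],"angular": [0,0,8]}
    - {"fingers": 0,"delta_pos": [195,-18,0],"angular": [0,0,10.5]}
    - {"fingers": 0,"delta_pos": [240,-22,0],"angular": [0,0,13]}
    - {"fingers": 0,"delta_pos": [285,-26,0],"angular": [0,0,15.5]}
    - {"fingers": 0,"delta_pos": [330,-30,0],"angular": [0,0,18]}
    - {"fingers": 0,"delta_pos": [365,-34,0],"angular": [0,0,20.3]}
    - {"fingers": 0,"delta_pos": [379,-35,0],"angular": [0,0,20.3]}

```text
clock: 8.05
tool_pos: [0.5941, -0.1863, 0.0767]
orientation: [179.9, -0.0, -105.8]
force: [1.0, -0.5, -7.9]
opening: 0.0158
gripper_force: 30.0
```

Request:
apply_moves:
  deltas:
    - {"fingers": 0,"delta_pos": [0,0,15],"angular": [0,0,0]}
    - {"fingers": 0,"delta_pos": [0,0,30],"angular": [0,0,0]}
    - {"fingers": 0,"delta_pos": [0,0,30],"angular": [0,0,0]}

```text
clock: 8.35
tool_pos: [0.5921, -0.1827, 0.045]
orientation: [179.6, -0.0, -105.6]
force: [-1.3, 0.3, -7.8]
opening: 0.0158
gripper_force: 30.0
```

Run:
```python
from h import *
o=ctrl.get_obs();print(o['tool_pos'],o['orientation'],o['force'],o['moment'],o['opening'],o['gripper_force'])
go([596.1,-182.7,40],-105.6)
ims=[]
for n in("top","side"): im=ctrl.snapshot(n)[:,:,::-1];cv2.imwrite(f"pics/{n}3.png",im);ims.append(im)
cv2.imwrite("pics/crop6.png",np.hstack([cv2.resize(ims[0][195:335,320:450],(390,420)),cv2.resize(ims[1][145:265,285:445],(560,420))])[:,:800])
```

```text
[ 0.59210418 -0.18272863  0.04497163] [ 1.79629078e+02 -3.62083840e-02 -1.05631655e+02] [-1.28781537  0.26876756 -7.79334864] [0.08351367 0.34194117 0.00516891] 0.015752027829889444 29.99651312828064
dpos [-1.11 -3.87  4.95] ang [ 0.37 -0.04 -0.03] t 8.35
```

View pics/crop6.png

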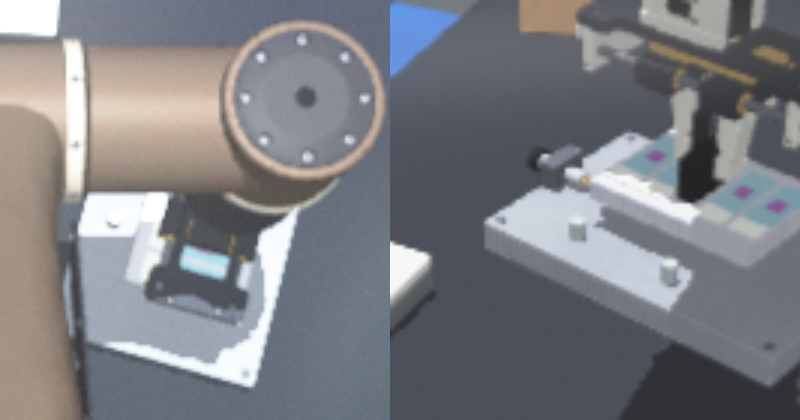

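The crop shows the carrier held level over the stage, with the dowels and pin clear of it. Lowering.

Request:
apply_moves:
  deltas:
    - {"fingers": 0,"delta_pos": [-1,0,7],"angular": [0,0,0]}
    - {"fingers": 0,"delta_pos": [-1,0,14],"angular": [0,0,0]}
    - {"fingers": 0,"delta_pos": [-1,0,17],"angular": [0,0,0]}
    - {"fingers": 0,"delta_pos": [-1,0,17],"angular": [0,0,0]}
    - {"fingers": 0,"delta_pos": [-1,0,17],"angular": [0,0,0]}

```text
clock: 8.95
tool_pos: [0.5955, -0.1823, 0.0314]
orientation: [180.0, -0.0, -105.6]
force: [-0.8, -0.3, -6.4]
opening: 0.0159
gripper_force: 30.0
```

```bash
cat >> h.py <<'E'
A=np.radians(-15.6);S=np.array([598,-176]);M=np.array([[np.cos(A),-np.sin(A)],[np.sin(A),np.cos(A)]])
def st():
    o=ctrl.get_obs();print("t",round(o["clock"],2),"stage xy",(M.T@(o["tool_pos"][:2]*1000-S)).round(2),"z",round(o["tool_pos"][2]*1000,2),"rpy",o["orientation"].round(2),"F stage",(M.T@o["force"][:2]).round(2),o["force"][2].round(2),"Mom",o["moment"].round(2),"grip",round(o["opening"]*1000,2))
E
python3 -c "
from h import *
st()"
```

```text
t 8.95 stage xy [-0.74 -6.72] z 31.41 rpy [ 1.8000e+02 -1.0000e-02 -1.0557e+02] F stage [-0.65 -0.47] -6.4 Mom [-0.01  0.   -0.04] grip 15.91
```

Request:
apply_moves:
  deltas:
    - {"fingers": 0,"delta_pos": [0,0,3],"angular": [0,0,0]}
    - {"fingers": 0,"delta_pos": [0,0,6],"angular": [0,0,0]}
    - {"fingers": 0,"delta_pos": [0,0,6],"angular": [0,0,0]}
    - {"fingers": 0,"delta_pos": [0,0,6],"angular": [0,0,0]}

```text
clock: 9.35
tool_pos: [0.5953, -0.1823, 0.0252]
orientation: [180.0, -0.0, -105.6]
force: [0.3, -0.1, -6.3]
opening: 0.0159
gripper_force: 30.0
```

Request:
apply_moves:
  deltas:
    - {"fingers": 0,"delta_pos": [0,0,0.7],"angular": [0,0,0]}
    - {"fingers": 0,"delta_pos": [0,0,1],"angular": [0,0,0]}
    - {"fingers": 0,"delta_pos": [0,0,1],"angular": [0,0,0]}

```text
clock: 9.65
tool_pos: [0.5954, -0.1823, 0.0244]
orientation: [180.0, 0.0, -105.6]
force: [0.5, 0.1, -8.0]
opening: 0.016
gripper_force: 30.0
```

Request:
apply_moves:
  deltas:
    - {"fingers": 0,"delta_pos": [0,0,0.6],"angular": [0,0,0]}
    - {"fingers": 0,"delta_pos": [0,0,1],"angular": [0,0,0]}
    - {"fingers": 0,"delta_pos": [0,0,1],"angular": [0,0,0]}

```text
clock: 9.95
tool_pos: [0.5957, -0.1823, 0.0238]
orientation: [-180.0, -0.0, -105.6]
force: [-0.3, -0.2, -3.6]
opening: 0.0159
gripper_force: 30.0
```

```bash
python3 -c "
from h import *
st()"
```

```text
t 9.95 stage xy [-0.52 -6.73] z 23.77 rpy [-179.97   -0.   -105.58] F stage [-0.28 -0.24] -3.64 Mom [ 0.01  0.32 -0.05] grip 15.9
```

Request:
apply_moves:
  deltas:
    - {"fingers": 0,"delta_pos": [0,0,0.4],"angular": [0,0,0]}
    - {"fingers": 0,"delta_pos": [0,0,0.6],"angular": [0,0,0]}
    - {"fingers": 0,"delta_pos": [0,0,0.6],"angular": [0,0,0]}

```text
clock: 10.25
tool_pos: [0.5958, -0.1823, 0.0236]
orientation: [-179.9, -0.0, -105.6]
force: [-2.7, 2.5, 4.4]
opening: 0.0158
gripper_force: 30.0
```

```bash
python3 -c "
from h import *
st()"
```

```text
t 10.25 stage xy [-0.4  -6.69] z 23.59 rpy [-179.94   -0.   -105.57] F stage [-3.26  1.67] 4.35 Mom [ 0.48  1.2  -0.09] grip 15.81
```

On the stage. Releasing and re-gripping lets it sit flat before pushing.

Request:
apply_moves:
  deltas:
    - {"fingers": 22,"delta_pos": [0,0,0],"angular": [0,0,0]}
    - {"fingers": 22,"delta_pos": [0,0,0],"angular": [0,0,0]}
    - {"fingers": 22,"delta_pos": [0,0,-0.5],"angular": [0,0,0]}
    - {"fingers": 0,"delta_pos": [0,0,-0.5],"angular": [0,0,0]}
    - {"fingers": 0,"delta_pos": [0,0,-0.5],"angular": [0,0,0]}
    - {"fingers": 0,"delta_pos": [0,0,-0.5],"angular": [0,0,0]}
    - {"fingers": 0,"delta_pos": [0,0,-0.5],"angular": [0,0,0]}

```text
clock: 10.95
tool_pos: [0.5957, -0.1823, 0.0233]
orientation: [-180.0, 0.0, -105.6]
force: [0.7, -1.1, -0.6]
opening: 0.0159
gripper_force: 30.0
```

```bash
python3 -c "
from h import *
st()"
```

```text
t 10.95 stage xy [-0.56 -6.72] z 23.29 rpy [-179.98    0.   -105.58] F stage [ 0.95 -0.88] -0.61 Mom [-0.15 -0.18  0.  ] grip 15.91
```

Request:
apply_moves:
  deltas:
    - {"fingers": 0,"delta_pos": [-1,0,0],"angular": [0,0,0]}
    - {"fingers": 0,"delta_pos": [-2,0,0],"angular": [0,0,0]}
    - {"fingers": 0,"delta_pos": [-3,0,0],"angular": [0,0,0]}
    - {"fingers": 0,"delta_pos": [-4,0,0],"angular": [0,0,0]}
    - {"fingers": 0,"delta_pos": [-5,0,0],"angular": [0,0,0]}
    - {"fingers": 0,"delta_pos": [-6,0,0],"angular": [0,0,0]}
    - {"fingers": 0,"delta_pos": [-7,0,0],"angular": [0,0,0]}
    - {"fingers": 0,"delta_pos": [-8,0,0],"angular": [0,0,0]}
    - {"fingers": 0,"delta_pos": [-8,0,0],"angular": [0,0,0]}

```text
clock: 11.85
tool_pos: [0.5976, -0.1744, 0.0233]
orientation: [-180.0, 0.0, -105.6]
force: [-0.4, -2.5, 1.8]
opening: 0.0156
gripper_force: 30.0
```

```bash
python3 -c "
from h import *
st()"
```

```text
t 11.85 stage xy [-0.78  1.46] z 23.31 rpy [-1.7999e+02  1.0000e-02 -1.0558e+02] F stage [ 0.31 -2.52] 1.79 Mom [-0.3   0.33 -0.01] grip 15.64
```

Request:
apply_moves:
  deltas:
    - {"fingers": 0,"delta_pos": [-0.5,0,0],"angular": [0,0,0]}
    - {"fingers": 0,"delta_pos": [-1,0,0],"angular": [0,0,0]}
    - {"fingers": 0,"delta_pos": [-1.5,0,0],"angular": [0,0,0]}
    - {"fingers": 0,"delta_pos": [-2,0,0],"angular": [0,0,0]}

```text
clock: 12.25
tool_pos: [0.5981, -0.1727, 0.0233]
orientation: [180.0, -0.0, -105.6]
force: [-1.1, -1.9, 0.6]
opening: 0.0155
gripper_force: 30.0
```

Request:
apply_moves:
  deltas:
    - {"fingers": 0,"delta_pos": [-0.4,0,0],"angular": [0,0,0]}
    - {"fingers": 0,"delta_pos": [-0.8,0,0],"angular": [0,0,0]}

```text
clock: 12.45
tool_pos: [0.5984, -0.1719, 0.0233]
orientation: [-180.0, -0.0, -105.6]
force: [-1.2, -2.8, 1.5]
opening: 0.016
gripper_force: 30.0
```

```bash
python3 -c "
from h import *
st()"
```

```text
t 12.45 stage xy [-0.76  4.07] z 23.26 rpy [-180.     -0.   -105.59] F stage [-0.37 -2.98] 1.54 Mom [-0.84  0.25 -0.02] grip 16.0
```

Request:
apply_moves:
  deltas:
    - {"fingers": 0,"delta_pos": [-0.4,0,0],"angular": [0,0,0]}
    - {"fingers": 0,"delta_pos": [-0.8,0,0],"angular": [0,0,0]}

```text
clock: 12.65
tool_pos: [0.5986, -0.1711, 0.0233]
orientation: [-180.0, -0.0, -105.6]
force: [0.0, -1.8, 0.9]
opening: 0.0155
gripper_force: 30.0
```

Request:
apply_moves:
  deltas:
    - {"fingers": 0,"delta_pos": [-0.4,0,0],"angular": [0,0,0]}
    - {"fingers": 0,"delta_pos": [-0.8,0,0],"angular": [0,0,0]}

```text
clock: 12.85
tool_pos: [0.5988, -0.1703, 0.0233]
orientation: [-180.0, 0.0, -105.6]
force: [-2.2, -3.0, 0.5]
opening: 0.016
gripper_force: 30.0
```

```bash
python3 -c "
from h import *
st()"
```

```text
t 12.85 stage xy [-0.78  5.69] z 23.28 rpy [-180.      0.   -105.59] F stage [-1.29 -3.46] 0.52 Mom [-0.85  0.31 -0.01] grip 15.98
```

Request:
apply_moves:
  deltas:
    - {"fingers": 0,"delta_pos": [-0.4,0,0],"angular": [0,0,0]}
    - {"fingers": 0,"delta_pos": [-0.7,0,0],"angular": [0,0,0]}

```text
clock: 13.05
tool_pos: [0.5989, -0.1698, 0.0233]
orientation: [180.0, -0.0, -105.6]
force: [0.1, -3.9, 0.9]
opening: 0.0157
gripper_force: 30.0
```

Request:
apply_moves:
  deltas:
    - {"fingers": 0,"delta_pos": [-0.4,0,0],"angular": [0,0,0]}
    - {"fingers": 0,"delta_pos": [-0.7,0,0],"angular": [0,0,0]}

```text
clock: 13.25
tool_pos: [0.5989, -0.1698, 0.0233]
orientation: [180.0, -0.1, -105.6]
force: [-1.4, -8.2, 0.8]
opening: 0.0159
gripper_force: 30.0
```

```bash
python3 -c "
from h import *
st()"
```

```text
t 13.25 stage xy [-0.78  6.27] z 23.28 rpy [ 1.7999e+02 -5.0000e-02 -1.0558e+02] F stage [ 0.86 -8.27] 0.8 Mom [-2.83  0.38  0.01] grip 15.91
```

Dowel contact at about 8 N. I'll turn slightly each way to test whether both dowels bear, shown by the moment stiffness.

Request:
apply_moves:
  deltas:
    - {"fingers": 0,"delta_pos": [-0.3,0,0],"angular": [0,0,0.2]}
    - {"fingers": 0,"delta_pos": [-0.3,0,0],"angular": [0,0,0.5]}
    - {"fingers": 0,"delta_pos": [-0.3,0,0],"angular": [0,0,0.5]}

```text
clock: 13.55
tool_pos: [0.5987, -0.1697, 0.0233]
orientation: [180.0, -0.1, -106.1]
force: [-1.5, -8.4, 1.2]
opening: 0.0161
gripper_force: 30.0
```

```bash
python3 -c "
from h import *
st()"
```

```text
t 13.55 stage xy [-1.    6.21] z 23.27 rpy [ 1.7997e+02 -8.0000e-02 -1.0608e+02] F stage [ 0.84 -8.48] 1.24 Mom [-2.84  0.52  0.25] grip 16.13
```

Request:
apply_moves:
  deltas:
    - {"fingers": 0,"delta_pos": [0,0,0],"angular": [0,0,-0.5]}
    - {"fingers": 0,"delta_pos": [0,0,0],"angular": [0,0,-1]}
    - {"fingers": 0,"delta_pos": [0,0,0],"angular": [0,0,-1]}

```text
clock: 13.85
tool_pos: [0.599, -0.1697, 0.0233]
orientation: [180.0, -0.1, -105.1]
force: [-0.7, -6.7, 0.1]
opening: 0.0157
gripper_force: 30.0
```

```bash
python3 -c "
from h import *
st()"
```

```text
t 13.85 stage xy [-0.77  6.31] z 23.25 rpy [ 1.7999e+02 -5.0000e-02 -1.0511e+02] F stage [ 1.14 -6.63] 0.07 Mom [-2.92  0.26 -0.21] grip 15.74
```

Request:
apply_moves:
  deltas:
    - {"fingers": 0,"delta_pos": [-0.3,0,0],"angular": [0,0,0.2]}
    - {"fingers": 0,"delta_pos": [-0.6,0,0],"angular": [0,0,0.2]}
    - {"fingers": 0,"delta_pos": [-0.6,0,0],"angular": [0,0,0.2]}

```text
clock: 14.15
tool_pos: [0.599, -0.1697, 0.0233]
orientation: [180.0, -0.1, -105.3]
force: [-1.0, -11.3, 1.2]
opening: 0.016
gripper_force: 30.0
```

```bash
python3 -c "
from h import *
st()"
```

```text
t 14.15 stage xy [-0.76  6.38] z 23.33 rpy [ 1.7998e+02 -9.0000e-02 -1.0531e+02] F stage [  2.07 -11.18] 1.17 Mom [-3.85  0.38 -0.15] grip 16.04
```

Both dowels are loaded at about 11 N total push. Now sliding along them.

Request:
apply_moves:
  deltas:
    - {"fingers": 0,"delta_pos": [0,-0.5,0],"angular": [0,0,0]}
    - {"fingers": 0,"delta_pos": [0,-1.5,0],"angular": [0,0,0]}
    - {"fingers": 0,"delta_pos": [0,-2.5,0],"angular": [0,0,0]}
    - {"fingers": 0,"delta_pos": [0,-3.5,0],"angular": [0,0,0]}
    - {"fingers": 0,"delta_pos": [0,-4.5,0],"angular": [0,0,0]}

```text
clock: 14.65
tool_pos: [0.601, -0.1704, 0.0233]
orientation: [179.8, -0.1, -105.3]
force: [-8.3, -7.0, 7.4]
opening: 0.0159
gripper_force: 30.0
```

```bash
python3 -c "
from h import *
st()"
```

```text
t 14.65 stage xy [1.36 6.23] z 23.25 rpy [ 1.7976e+02 -1.1000e-01 -1.0533e+02] F stage [-6.08 -8.95] 7.37 Mom [-2.31  2.81 -0.06] grip 15.9
```

Request:
apply_moves:
  deltas:
    - {"fingers": 0,"delta_pos": [0,-1,-0.3],"angular": [0,0,0]}
    - {"fingers": 0,"delta_pos": [0,-2,-0.3],"angular": [0,0,0]}
    - {"fingers": 0,"delta_pos": [0,-3,-0.3],"angular": [0,0,0]}
    - {"fingers": 0,"delta_pos": [0,-4,-0.3],"angular": [0,0,0]}
    - {"fingers": 0,"delta_pos": [0,-5,-0.3],"angular": [0,0,0]}
    - {"fingers": 0,"delta_pos": [0,-6,-0.3],"angular": [0,0,0]}

```text
clock: 15.25
tool_pos: [0.6067, -0.1719, 0.0233]
orientation: [179.7, -0.1, -105.3]
force: [-7.4, -7.1, 5.4]
opening: 0.0155
gripper_force: 30.0
```

```bash
python3 -c "
from h import *
st()"
```

```text
t 15.25 stage xy [7.24 6.27] z 23.28 rpy [ 1.7975e+02 -1.1000e-01 -1.0533e+02] F stage [-5.19 -8.8 ] 5.44 Mom [-2.37  2.65 -0.08] grip 15.5
```

Request:
apply_moves:
  deltas:
    - {"fingers": 0,"delta_pos": [0,-1,-0.3],"angular": [0,0,0]}
    - {"fingers": 0,"delta_pos": [0,-2,-0.3],"angular": [0,0,0]}
    - {"fingers": 0,"delta_pos": [0,-3,-0.3],"angular": [0,0,0]}
    - {"fingers": 0,"delta_pos": [0,-4,-0.3],"angular": [0,0,0]}
    - {"fingers": 0,"delta_pos": [0,-5,-0.3],"angular": [0,0,0]}
    - {"fingers": 0,"delta_pos": [0,-6,-0.3],"angular": [0,0,0]}
    - {"fingers": 0,"delta_pos": [0,-7,-0.3],"angular": [0,0,0]}

```text
clock: 15.95
tool_pos: [0.6133, -0.1738, 0.0233]
orientation: [179.7, -0.1, -105.3]
force: [-7.7, -6.6, 3.2]
opening: 0.0153
gripper_force: 30.0
```

```bash
python3 -c "
from h import *
st()"
```

```text
t 15.95 stage xy [14.13  6.28] z 23.28 rpy [ 1.7973e+02 -1.1000e-01 -1.0534e+02] F stage [-5.6  -8.46] 3.16 Mom [-2.43  2.54 -0.07] grip 15.33
```

Request:
apply_moves:
  deltas:
    - {"fingers": 0,"delta_pos": [0,-0.8,0],"angular": [0,0,0]}
    - {"fingers": 0,"delta_pos": [0,-1.6,0],"angular": [0,0,0]}
    - {"fingers": 0,"delta_pos": [0,-2.4,0],"angular": [0,0,0]}
    - {"fingers": 0,"delta_pos": [0,-3.2,0],"angular": [0,0,0]}
    - {"fingers": 0,"delta_pos": [0,-4,0],"angular": [0,0,0]}

```text
clock: 16.45
tool_pos: [0.6171, -0.1748, 0.0233]
orientation: [179.7, -0.1, -105.3]
force: [-6.9, -6.9, 3.7]
opening: 0.0159
gripper_force: 30.0
```

```bash
python3 -c "
from h import *
st()"
```

```text
t 16.45 stage xy [18.11  6.3 ] z 23.26 rpy [ 1.7973e+02 -1.1000e-01 -1.0534e+02] F stage [-4.77 -8.51] 3.7 Mom [-2.46  2.47 -0.02] grip 15.93
```

Request:
apply_moves:
  deltas:
    - {"fingers": 0,"delta_pos": [0,-0.8,0],"angular": [0,0,0]}
    - {"fingers": 0,"delta_pos": [0,-1.6,0],"angular": [0,0,0]}
    - {"fingers": 0,"delta_pos": [0,-2.4,0],"angular": [0,0,0]}
    - {"fingers": 0,"delta_pos": [0,-3.2,0],"angular": [0,0,0]}

```text
clock: 16.85
tool_pos: [0.6202, -0.1757, 0.0232]
orientation: [179.7, -0.1, -105.3]
force: [-7.3, -6.5, 3.5]
opening: 0.0156
gripper_force: 30.0
```

```bash
python3 -c "
from h import *
st()"
```

```text
t 16.85 stage xy [21.31  6.29] z 23.24 rpy [ 1.7972e+02 -1.1000e-01 -1.0534e+02] F stage [-5.28 -8.19] 3.45 Mom [-2.47  2.49 -0.03] grip 15.56
```

Request:
apply_moves:
  deltas:
    - {"fingers": 0,"delta_pos": [0,-0.7,0],"angular": [0,0,0]}
    - {"fingers": 0,"delta_pos": [0,-1.4,0],"angular": [0,0,0]}
    - {"fingers": 0,"delta_pos": [0,-2,0],"angular": [0,0,0]}

```text
clock: 17.15
tool_pos: [0.6222, -0.1762, 0.0233]
orientation: [179.7, -0.1, -105.3]
force: [-7.6, -5.9, 3.1]
opening: 0.0158
gripper_force: 30.0
```

Request:
apply_moves:
  deltas:
    - {"fingers": 0,"delta_pos": [0,-0.7,0],"angular": [0,0,0]}
    - {"fingers": 0,"delta_pos": [0,-1.4,0],"angular": [0,0,0]}
    - {"fingers": 0,"delta_pos": [0,-2,0],"angular": [0,0,0]}

```text
clock: 17.45
tool_pos: [0.6241, -0.1767, 0.0233]
orientation: [179.7, -0.1, -105.3]
force: [-7.3, -6.5, 3.3]
opening: 0.0157
gripper_force: 30.0
```

```bash
python3 -c "
from h import *
st()"
```

```text
t 17.45 stage xy [25.37  6.32] z 23.27 rpy [ 1.7973e+02 -1.1000e-01 -1.0534e+02] F stage [-5.29 -8.22] 3.28 Mom [-2.46  2.44  0.  ] grip 15.74
```

Request:
apply_moves:
  deltas:
    - {"fingers": 0,"delta_pos": [0,-0.7,0],"angular": [0,0,0]}
    - {"fingers": 0,"delta_pos": [0,-1.4,0],"angular": [0,0,0]}
    - {"fingers": 0,"delta_pos": [0,-2,0],"angular": [0,0,0]}

```text
clock: 17.75
tool_pos: [0.6261, -0.1773, 0.0233]
orientation: [179.7, -0.1, -105.3]
force: [-7.6, -6.6, 4.9]
opening: 0.0157
gripper_force: 30.0
```

Request:
apply_moves:
  deltas:
    - {"fingers": 0,"delta_pos": [0,-0.7,0],"angular": [0,0,0]}
    - {"fingers": 0,"delta_pos": [0,-1.4,0],"angular": [0,0,0]}

```text
clock: 17.95
tool_pos: [0.6273, -0.1776, 0.0233]
orientation: [179.7, -0.1, -105.3]
force: [-7.9, -6.1, 4.6]
opening: 0.0154
gripper_force: 30.0
```

```bash
python3 -c "
from h import *
st()"
```

```text
t 17.95 stage xy [28.65  6.35] z 23.27 rpy [ 1.7972e+02 -1.1000e-01 -1.0534e+02] F stage [-5.95 -7.96] 4.56 Mom [-2.36  2.65  0.02] grip 15.43
```

Request:
apply_moves:
  deltas:
    - {"fingers": 0,"delta_pos": [0,-0.7,0],"angular": [0,0,0]}
    - {"fingers": 0,"delta_pos": [0,-1.4,0],"angular": [0,0,0]}

```text
clock: 18.15
tool_pos: [0.6286, -0.178, 0.0233]
orientation: [179.7, -0.1, -105.3]
force: [-7.9, -7.1, 3.6]
opening: 0.0157
gripper_force: 30.0
```

Request:
apply_moves:
  deltas:
    - {"fingers": 0,"delta_pos": [0,-0.7,0],"angular": [0,0,0]}
    - {"fingers": 0,"delta_pos": [0,-1.4,0],"angular": [0,0,0]}

```text
clock: 18.35
tool_pos: [0.6299, -0.1783, 0.0233]
orientation: [179.7, -0.1, -105.3]
force: [-8.2, -6.7, 4.1]
opening: 0.0157
gripper_force: 30.0
```

```bash
python3 -c "
from h import *
st()"
```

```text
t 18.35 stage xy [31.37  6.34] z 23.28 rpy [ 1.7971e+02 -1.1000e-01 -1.0534e+02] F stage [-6.05 -8.66] 4.14 Mom [-2.28  2.79 -0.01] grip 15.7
```

Request:
apply_moves:
  deltas:
    - {"fingers": 0,"delta_pos": [0,-0.7,0],"angular": [0,0,0]}
    - {"fingers": 0,"delta_pos": [0,-1.4,0],"angular": [0,0,0]}

```text
clock: 18.55
tool_pos: [0.6299, -0.1784, 0.0233]
orientation: [179.6, -0.1, -105.4]
force: [-13.3, -2.6, 9.8]
opening: 0.0159
gripper_force: 30.1
```

```bash
python3 -c "
from h import *
st()"
```

```text
t 18.55 stage xy [31.39  6.31] z 23.27 rpy [ 1.7958e+02 -1.2000e-01 -1.0535e+02] F stage [-12.16  -6.07] 9.77 Mom [-1.03  4.77 -0.  ] grip 15.89
```

Request:
apply_moves:
  deltas:
    - {"fingers": 0,"delta_pos": [0,-0.7,0],"angular": [0,0,0]}
    - {"fingers": 0,"delta_pos": [0,-1.4,0],"angular": [0,0,0]}

```text
clock: 18.75
tool_pos: [0.6298, -0.1784, 0.0232]
orientation: [179.4, -0.1, -105.4]
force: [-17.2, 0.3, 13.4]
opening: 0.0159
gripper_force: 30.1
```

```bash
python3 -c "
from h import *
st()"
```

```text
t 18.75 stage xy [31.3   6.29] z 23.22 rpy [ 1.7944e+02 -1.2000e-01 -1.0536e+02] F stage [-16.66  -4.29] 13.42 Mom [-0.12  6.25  0.08] grip 15.85
```

The stop face is reached (position stalls at stage x≈31.4, load rising). I'll even out the push on both, then relax before releasing.

Request:
apply_moves:
  deltas:
    - {"fingers": 0,"delta_pos": [-0.4,0.5,-0.3],"angular": [0,0,0]}
    - {"fingers": 0,"delta_pos": [-0.8,0.5,-0.4],"angular": [0,0,0]}
    - {"fingers": 0,"delta_pos": [-0.8,0.5,-0.4],"angular": [0,0,0]}

```text
clock: 19.05
tool_pos: [0.6299, -0.1783, 0.0232]
orientation: [179.5, -0.2, -105.4]
force: [-13.3, -6.5, 6.9]
opening: 0.0154
gripper_force: 30.1
```

```bash
python3 -c "
from h import *
st()"
```

```text
t 19.05 stage xy [31.33  6.36] z 23.23 rpy [ 1.7948e+02 -1.7000e-01 -1.0536e+02] F stage [-11.1   -9.84] 6.9 Mom [-2.32  4.79  0.05] grip 15.41
```

Request:
apply_moves:
  deltas:
    - {"fingers": 0,"delta_pos": [0.3,0.5,0],"angular": [0,0,0]}
    - {"fingers": 0,"delta_pos": [0.6,1,0],"angular": [0,0,0]}
    - {"fingers": 0,"delta_pos": [0.8,1.5,0],"angular": [0,0,0]}
    - {"fingers": 0,"delta_pos": [0.8,1.5,0],"angular": [0,0,0]}

```text
clock: 19.45
tool_pos: [0.63, -0.1783, 0.0233]
orientation: [179.6, -0.1, -105.4]
force: [-8.2, -5.9, 3.0]
opening: 0.0157
gripper_force: 30.0
```

```bash
python3 -c "
from h import *
st()"
```

```text
t 19.45 stage xy [31.43  6.37] z 23.27 rpy [ 1.7964e+02 -1.1000e-01 -1.0535e+02] F stage [-6.32 -7.85] 3.04 Mom [-2.01  3.1   0.03] grip 15.68
```

Request:
apply_moves:
  deltas:
    - {"fingers": 0,"delta_pos": [0.5,0.3,0],"angular": [0,0,0]}
    - {"fingers": 0,"delta_pos": [1,0.7,0],"angular": [0,0,0]}
    - {"fingers": 0,"delta_pos": [1.3,1,0],"angular": [0,0,0]}
    - {"fingers": 0,"delta_pos": [1.3,1,0],"angular": [0,0,0]}

```text
clock: 19.85
tool_pos: [0.63, -0.1783, 0.0233]
orientation: [179.8, -0.0, -105.3]
force: [-5.3, -2.2, 1.2]
opening: 0.0156
gripper_force: 30.0
```

```bash
python3 -c "
from h import *
st()"
```

```text
t 19.85 stage xy [31.46  6.35] z 23.27 rpy [ 1.7975e+02 -3.0000e-02 -1.0533e+02] F stage [-4.5  -3.55] 1.22 Mom [-0.63  1.89 -0.03] grip 15.57
```

Request:
apply_moves:
  deltas:
    - {"fingers": 0,"delta_pos": [0.3,0.5,0],"angular": [0,0,0]}
    - {"fingers": 0,"delta_pos": [0.3,0.5,0],"angular": [0,0,0]}
    - {"fingers": 30,"delta_pos": [0.3,0.5,0],"angular": [0,0,0]}
    - {"fingers": 40,"delta_pos": [0.3,0.5,0],"angular": [0,0,0]}
    - {"fingers": 40,"delta_pos": [0.3,0.5,0],"angular": [0,0,0]}
    - {"fingers": 40,"delta_pos": [0.3,0.5,0],"angular": [0,0,0]}

```text
clock: 20.45
tool_pos: [0.6327, -0.1785, 0.0246]
orientation: [-179.9, 0.0, -105.3]
force: [0.3, -0.1, 0.9]
opening: 0.0384
gripper_force: 0.0
```

```bash
python3 -c "
from h import *
st()"
```

```text
t 20.45 stage xy [34.11  6.91] z 24.62 rpy [-1.7993e+02  2.0000e-02 -1.0527e+02] F stage [ 0.33 -0.04] 0.95 Mom [0.02 0.14 0.02] grip 38.45
```

Request:
apply_moves:
  deltas:
    - {"fingers": 40,"delta_pos": [0,0,-10],"angular": [0,0,0]}
    - {"fingers": 40,"delta_pos": [0,0,-30],"angular": [0,0,0]}
    - {"fingers": 40,"delta_pos": [0,0,-60],"angular": [0,0,0]}
    - {"fingers": 40,"delta_pos": [0,0,-100],"angular": [0,0,0]}
    - {"fingers": 40,"delta_pos": [0,0,-130],"angular": [0,0,0]}
    - {"fingers": 40,"delta_pos": [-40,0,-130],"angular": [0,0,0]}
    - {"fingers": 40,"delta_pos": [-90,0,-130],"angular": [0,0,0]}
    - {"fingers": 40,"delta_pos": [-140,0,-130],"angular": [0,0,0]}
    - {"fingers": 40,"delta_pos": [-190,0,-130],"angular": [0,0,0]}
    - {"fingers": 40,"delta_pos": [-240,0,-130],"angular": [0,0,0]}

```text
clock: 21.45
tool_pos: [0.6957, 0.0548, 0.1556]
orientation: [-179.9, 0.0, -105.3]
force: [1.0, -1.3, -0.2]
opening: 0.0401
gripper_force: 0.0
```

Request:
apply_moves:
  deltas:
    - {"fingers": 40,"delta_pos": [-50,60,0],"angular": [0,0,0]}
    - {"fingers": 40,"delta_pos": [-100,60,0],"angular": [0,0,0]}
    - {"fingers": 40,"delta_pos": [-100,60,0],"angular": [0,0,0]}

```text
clock: 21.75
tool_pos: [0.6633, 0.1691, 0.1554]
orientation: [-179.9, 0.1, -105.1]
force: [-0.4, -0.3, 0.3]
opening: 0.04
gripper_force: 0.0
```

Run:
```python
from h import *
st()
ims=[]
for n in("top","side"): im=ctrl.snapshot(n)[:,:,::-1];cv2.imwrite(f"pics/{n}4.png",im);ims.append(im)
cv2.imwrite("pics/crop7.png",np.hstack([cv2.resize(ims[0][200:330,335:435],(400,520),interpolation=2),cv2.resize(ims[1][170:270,300:370],(364,520),interpolation=2)]))
```

```text
t 21.75 stage xy [-29.89 349.92] z 155.44 rpy [-1.7993e+02  7.0000e-02 -1.0512e+02] F stage [-0.35 -0.39] 0.35 Mom [-0.03  0.04  0.01] grip 40.02
```

View pics/crop7.png

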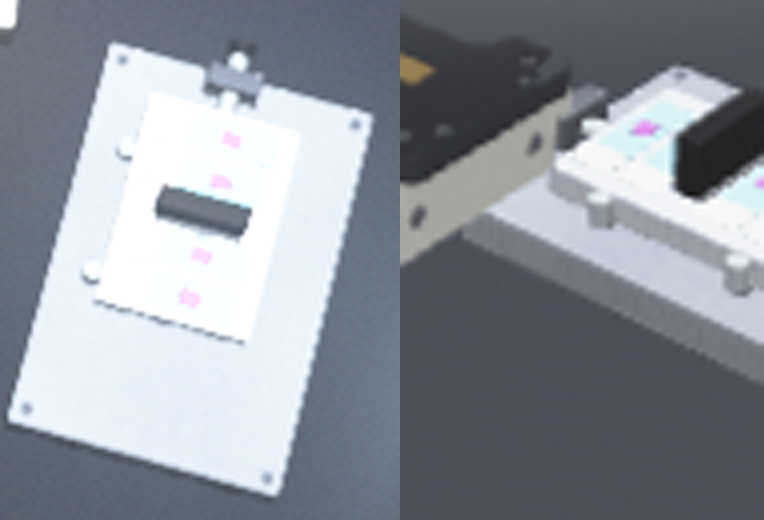

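The crops show the carrier flat on the stage, with its long edge on both dowels (top px ≈(367,237) and (358,268)). Its short edge is on the screw end, with no brass pin visible. The contact moment stayed near zero under the dowel load, so both dowels were bearing. Handing in.

```bash
python3 -c "
from plant import ctrl
print(ctrl.close_job())"
```

```text
the job is handed in; nothing more can be done
None
```

The carrier is on the stage against both dowels and home on the stop screw with the pin in, by force readings and the last pictures; the other items weren't touched, and I handed the job in at about 22 s, with no verdict shown.

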